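# Change the edge machine from the sanding drum to the felt drum

### The arm

A 6-joint arm with a two-finger parallel gripper is mounted at the origin on a cart in front of the work surface, level with it; the furniture and walls round the work are solid. World frame = base frame: x ahead of the robot, y to its left, z up, the work surface at z = 0. Lengths are in m, angles in rad, forces in N, time in s.
With the tool pointing down it reaches from about 0.35 to 0.925 m from the base axis. Payload 6.4 kg.
Tool frame: the origin (TCP) lies at the very end of the fingers, on their centre line; the grasp point (between the pads) lies 19 mm behind it (r.grip_point_offset is the distance from the TCP to the grasp point, in m); z points along the fingers, y is the line along which they close (so a half turn about z gives the same grasp; the last joint's range is limited). The gripper opens to 94 mm and grips with 3 to 60 N. Pads are 16 mm wide; open, the fingers measure 119 mm over their backs; the gripper's body (75 mm by 177 mm) begins 78 mm behind the grasp point.
Start: joints at [-1.442, 0.245, 1.558, -0, 1.339, -0.174], TCP at [0.194, -0.62, 0.205] pointing down, gripper open.
Joint ranges: [-3.13, 3.13], [-1.02, 2.26], [0.13, 2.54], [-0.95, 4.09], [0.21, 2.88], [-2.74, 2.74]. Speed limits (rad/s): [2.57, 2.57, 3.14, 3.14, 3.14, 3.14].

### API

Orientations are given as a unit quaternion [x, y, z, w].
In Python, from rig import monitor, optics, r gives the robot as it stands. The module is installed in compiled form; this text tells all that it offers.
- The arm moves only by the tool apply_moves, never from a script. Its argument "motion" is a list of rows, each a list of 7 numbers: the turn, a rotation vector about the tool's x, y, z in degrees, then the shift along the tool's x, y, z in cm, then the opening, from -1 (shut) to 1 (fully open), so that 0 is half open. In form: [[wx, wy, wz, dx, dy, dz, claw], ...]. A call has 1 to 20 rows; each row shifts and turns the commanded pose from where the row before left it, along the tool's axes as they then stand; what a row does not reach is not made up. A row lasts 1/8 s, in which the tool goes at most 62.5 mm and 10.7 degrees, less where a joint would pass 70% of its speed; a pose out of reach is approached as far as the arm can. A call is refused whole if a number of a shift passes 6.25 or a number of a turn 10.7, either way. A call with a gripper value outside its range is refused whole. The fingers move at their own pace and stop on an object; "force" is the grip in N (left out, the last holds). Time passes only in rows, so rows that do not move let the fingers close. It gives the time, the measured TCP pose, the force, the opening and the grip force at its end, in the units of the state.
- monitor.observe(): the state, without advancing time (a new reading comes with each control period).
- optics.capture(name): name is "side" or "top"; returns the picture (400x640x3 uint8, blue, green, red); there is no depth.
- optics.camera_model(name): a dict with "mtx" (3x3 intrinsics, pixels), "eye" and "attitude" of the camera in the world. Camera axes: x right, y up, looking along -z (the intrinsics and any distortion apply to the point x, -y, -z); pixel columns grow to the right and rows downward; lengths in m; the calibration is good to about 2 mm. A picture is of the moment at which its call begins. camera_model takes no time and is no camera call.
- r.hand_in(): hands the job in; it is judged then, once.
Trained networks look in the newest picture that a camera, given by its name, has taken for a name from the list of things; names that differ only in an ending like _2 or _b are one class to them, and where a whole thing is asked for, a point or a joint stands for the part that bears it (a point fixed in the world has none). Each returns a list of dicts, best first, with "conf" (0 to 1); they miss things now and then, are a little off and sometimes report something else, mostly with a low value. They report only what shows in the picture. A call takes as long as a camera call. They do not tell look-alikes from the thing itself.
- optics.boxes_of(label, camera): "centre" ([row, column] in pixels, amid what is visible of it).
- optics.pinpoint(label, camera): "centre" ([row, column] in pixels: a listed point, or the origin of a listed thing).
The state is a dict: "t": time; "joints": joint angles; "qvel": joint speeds; "effort": joint torques, N m; "position": TCP position; "ee_rot": TCP orientation; "ft_force": force on the tool from outside, world axes, zero at the start; "torque": the same for the moment, N m; "grip_width": finger opening in m; "grip_force": force on a finger pad.
Only numpy, scipy, OpenCV 4.12 (cv2) and the standard library are available. Lean on these libraries where they do the work, as an engineer would, in place of code of your own. Each camera call takes 0.05 s, during which the arm holds its last target. There are 200 camera calls.

### The job

Change the edge machine over from sanding to polishing: take the black retaining knob off the spindle, mount the white felt drum on the spindle in place of the brown sanding drum, and put the knob back on top of it. The sanding drum goes onto the storage post that the felt drum came from; whatever is in the way can wait on a free spot of the bench. Lower the drums gently onto spindle and post instead of dropping them, and leave the dark wooden drum, the orange wax and the block brush where they are.

Things in the scene. Friction and masses are not known exactly. Their poses are not given: they have to be found in the camera images.
- edge_machine: Fixed machine, grey housing, aluminium table 164 x 150 mm (x by y, -70 to +94 mm in x from the spindle), its top 65 mm above the bench; buttons in front (-x), battery and dust spout behind (to +117 mm). The upright steel spindle (14 mm thick, last 9 mm tapered to a point, does not turn) rises 68 mm above the table, 13 mm above a mounted drum. Origin: on the spindle's axis at bench height, z up.
- post_a: Fixed storage post: round wooden base, 84 mm across, with an upright 14 mm dowel (last 9 mm tapered to a point) at its centre. A drum rests on the base, 16 mm above the bench; the dowel's tip is at 84 mm, 13 mm above a stored drum. Origin: centre of the base's underside, z up. This is the post that carries the felt drum at the start.
- post_b: Fixed storage post: round wooden base, 84 mm across, with an upright 14 mm dowel (last 9 mm tapered to a point) at its centre. A drum rests on the base, 16 mm above the bench; the dowel's tip is at 84 mm, 13 mm above a stored drum. Origin: centre of the base's underside, z up. It looks like the other one; this is the post that carries the wooden drum, which stays there.
- knob: Black knurled retaining knob with a brass centre, a plain cylinder 40 mm in diameter and 34 mm tall; at the start it stands on top of the sanding drum, over the spindle's tip. It is not threaded: it lifts straight off and drops on. Blind bore of 22 mm diameter, 24 mm deep, open below. Origin: centre of its underside, z up.
- sanding_drum: Red-brown abrasive drum with black rubber ends, 56 mm in diameter; at the start it is on the machine's spindle, standing on the table, under the knob. It is 55 mm tall; origin: centre of its underside, z along the bore. A plain bore of 22 mm diameter runs right through.
- felt_drum: Off-white felt polishing drum, 57 mm in diameter; at the start it is on a storage post, standing on its base. It is 55 mm tall; origin: centre of its underside, z along the bore. A plain bore of 22 mm diameter runs right through.
- wood_drum: Dark wooden burnishing drum with three grooves, 54 mm in diameter, on the other storage post; not to be moved. It is 55 mm tall; origin: centre of its underside, z along the bore. A plain bore of 22 mm diameter runs right through.
- wax_block: Orange edge wax on a black felt pad, 44 x 52 x 28 mm, behind the machine and posts; not to be moved. Origin: centre of its underside.
- block_brush: Wooden block brush, dark bristles up, 46 x 100 x 43 mm, lying behind the machine and posts; not to be moved. Origin: centre of its underside.
Mind the look-alikes: they are no part of the job. What is shaped like the knob but green is not meant.

How it is judged:
At the end, for the whole second after the job is handed in: Felt drum on the spindle, down on the table, with the knob down on top of it; sanding drum down on the post that held the felt drum; wooden drum still on its post. Each within 8 mm of the axis, 4 mm of its seat's height, 0.08 rad of upright, and at rest (horizontal distance between each of felt_drum, knob and edge_machine below 0.008 m and z of felt_drum in the frame of edge_machine between 0.061 and 0.069 m and angle between each of felt_drum, knob, sanding_drum, wood_drum's own z axis and vertical below 0.08 rad and linear speed of each of felt_drum, knob, sanding_drum, wood_drum below 0.02 m/s and z of knob in the frame of edge_machine between 0.116 and 0.124 m and horizontal distance between sanding_drum and post_a below 0.008 m and z of sanding_drum in the frame of post_a between 0.012 and 0.02 m and horizontal distance between wood_drum and post_b below 0.008 m and z of wood_drum in the frame of post_b between 0.012 and 0.02 m); the robot touches nothing.
It fails at once if The wooden drum is moved by more than 20 mm (distance of wood_drum from where it was at the start of the episode above 0.02 m).
It fails at once if The wax is moved by more than 20 mm (distance of wax_block from where it was at the start of the episode above 0.02 m).
It fails at once if The block brush is moved by more than 20 mm (distance of block_brush from where it was at the start of the episode above 0.02 m).
It fails at once if A drum is dropped onto the spindle or the post (faster than 0.8 m/s within 20 mm of the axis) ((horizontal distance between felt_drum and edge_machine below 0.02 m and linear speed of felt_drum above 0.8 m/s) or (horizontal distance between sanding_drum and post_a below 0.02 m and linear speed of sanding_drum above 0.8 m/s) or (horizontal distance between sanding_drum and edge_machine below 0.02 m and linear speed of sanding_drum above 0.8 m/s) or (horizontal distance between felt_drum and post_a below 0.02 m and linear speed of felt_drum above 0.8 m/s)).
It also fails if it takes over 136 s, if anything falls off the work surface, if the arm or the gripper's body presses on something with over 40 N, if the wrist force passes 120 N, or if a joint passes its speed limit or range.

## Working session

There is one attempt and no reset: what is moved stays moved. The work goes in short steps, Python scripts to look and compute and a tool call to move; the robot and the scene stay as the last step left them, time stands still between calls to the robot, and variables do not carry over. Pictures are saved under pics/ and viewed, at most 14 in all, crops included, and the job is handed in when it is done.

Besides the shell and the picture viewer there is one more tool, called after "Emit:" as name([rows], argument=value, ...), one row to a line, values as JSON. apply_moves: Moves the arm, as the interface text tells. Its arguments: {"type":"object","properties":{"motion":{"type":"array","items":{"type":"array","items":{"type":"number"}}},"force":{"type":"number"}},"required":["motion"]}

```bash
mkdir -p pics; python3 - <<'E'
from rig import monitor, optics, r
import cv2
for c in("side","top"):
    cv2.imwrite(f"pics/{c}0.png",optics.capture(c))
    m=optics.camera_model(c);print(c,m)
    for n in["edge_machine","post_a","knob","sanding_drum","felt_drum","wood_drum","wax_block","block_brush"]:
        print(n,[(d["centre"],round(d["conf"],2)) for d in optics.pinpoint(n,c)])
print(monitor.observe())
E
```

```text
side {'mtx': array([[433.45220597,   0.        , 325.27491846],
       [  0.        , 433.45220597, 199.70996934],
       [  0.        ,   0.        ,   1.        ]]), 'eye': array([ 0.48491659, -1.1599591 ,  1.01312371]), 'attitude': array([ 0.41474129, -0.01983041, -0.0615205 ,  0.9076407 ])}
edge_machine [([251.9, 303.3], 0.78)]
post_a [([204.4, 298.3], 0.51), ([170.9, 290.1], 0.43), ([165.7, 290.7], 0.31)]
knob [([315.3, 328.3], 0.7), ([226.2, 307.9], 0.56), ([218.4, 334.4], 0.54)]
sanding_drum [([238.8, 304.6], 0.85)]
felt_drum [([167.9, 290.6], 0.82)]
wood_drum [([200.5, 301.5], 0.85)]
wax_block [([198.1, 346.2], 0.7)]
block_brush [([244.0, 357.7], 0.87), ([166.8, 291.1], 0.36)]
top {'mtx': array([[461.86257314,   0.        , 316.7609492 ],
       [  0.        , 461.86257314, 198.43043187],
       [  0.        ,   0.        ,   1.        ]]), 'eye': array([ 0.35802789, -0.12128793,  1.24327396]), 'attitude': array([-0.07034255,  0.06475797,  0.71277116, -0.69484933])}
edge_machine [([223.4, 364.5], 0.68)]
post_a [([235.6, 203.1], 0.83), ([227.2, 282.1], 0.76)]
knob [([216.7, 36
[... 319 characters left out ...]
 350.9], 0.72)]
{'t': 0.9, 'joints': array([-1.44205511e+00,  2.45089806e-01,  1.55780652e+00,  1.46597885e-05,
        1.33873340e+00, -1.74046354e-01]), 'qvel': array([-0.00040131,  0.00066653,  0.00054381,  0.00284596,  0.00080227,
        0.0009582 ]), 'effort': array([-1.44730911e-03, -4.15835953e+01, -3.14878821e+01,  6.83864183e-02,
        2.89367692e-02, -1.24416744e-05]), 'position': array([ 0.19386114, -0.62041717,  0.20545827]), 'ee_rot': array([ 9.88562087e-01,  1.50814453e-01,  7.55140930e-06, -1.83700782e-05]), 'ft_force': array([-0.20277295,  0.79123029,  0.02514155]), 'torque': array([0.02137313, 0.03526764, 0.00596564]), 'grip_force': 0.0, 'grip_width': 0.09416692369567588}
```

View pics/side0.png

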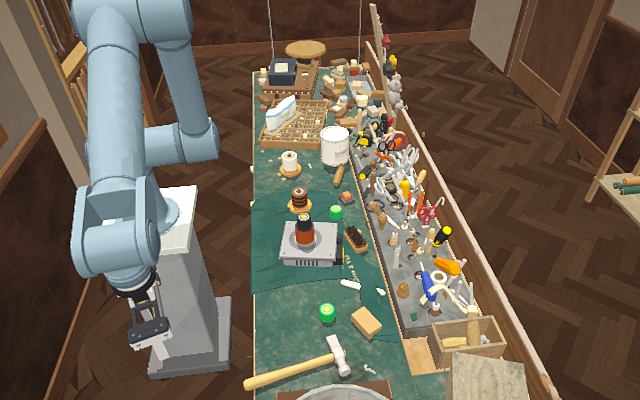

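View pics/top0.png

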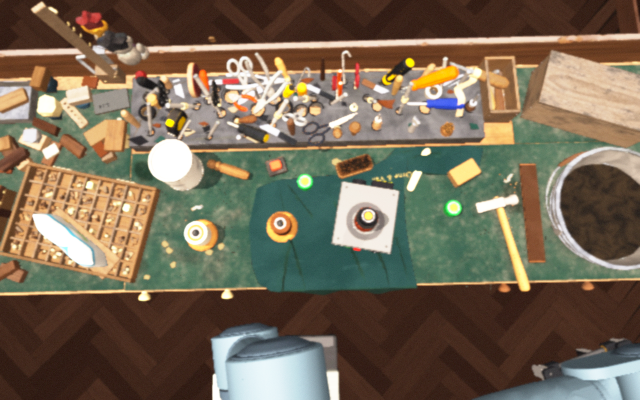

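The side picture shows the machine with the knob at about (col 305, row 220), the wooden drum at (300, 195) and the felt drum at (290, 160). The top picture shows the knob at (368, 217), wood at (282, 226) and felt at (202, 235). Two green look-alike knobs are at (305, 181) and (453, 208).

```bash
cat > h.py <<'E'
import numpy as np, cv2
from scipy.spatial.transform import Rotation as R
from rig import monitor, optics, r
def ray(c,rc):
    m=optics.camera_model(c);K=m["mtx"]
    d=np.array([(rc[1]-K[0,2])/K[0,0],-(rc[0]-K[1,2])/K[1,1],-1])
    return m["eye"],R.from_quat(m["attitude"]).apply(d)
def onz(c,rc,z):
    e,d=ray(c,rc);return (e+d*(z-e[2])/d[2])
def proj(c,p):
    m=optics.camera_model(c);q=R.from_quat(m["attitude"]).inv().apply(np.array(p)-m["eye"])
    v=m["mtx"]@[q[0],-q[1],-q[2]];return v[1]/v[2],v[0]/v[2]
def tri(a,b):
    e1,d1=ray("side",a);e2,d2=ray("top",b)
    s=np.linalg.lstsq(np.c_[d1,-d2],e2-e1,rcond=None)[0]
    p,q=e1+s[0]*d1,e2+s[1]*d2;return (p+q)/2,np.linalg.norm(p-q)
def crop(c,row,col,h,w,k,name):
    i=optics.capture(c)[row-h:row+h,col-w:col+w]
    cv2.imwrite("pics/"+name,cv2.resize(i,None,fx=k,fy=k,interpolation=cv2.INTER_CUBIC))
E
python3 - <<'E'
from h import *
np.set_printoptions(precision=4,suppress=True)
for n,z,s,t in[("mach",0,(251.9,303.3),(223.4,364.5)),("sand",.065,(238.8,304.6),(220.6,364.3)),("knob",.12,(226.2,307.9),(216.7,366.3)),("postA",0,(170.9,290.1),(235.6,203.1)),("felt",.016,(167.9,290.6),(232.2,203.1)),("postB",0,(204.4,298.3),(227.2,282.1)),("wood",.016,(200.5,301.5),(226.1,279.5)),("wax",0,(198.1,346.2),(166.4,273.9)),("brush",0,(244,357.7),(166,350.9))]:
    print(n,onz("side",s,z)[:2],onz("top",t,z)[:2],*tri(s,t))
a=optics.capture("top");b=optics.capture("side")
f=lambda i,r,c,h,w,k:cv2.resize(i[r-h:r+h,c-w:c+w],None,fx=k,fy=k,interpolation=cv2.INTER_CUBIC)
A=np.hstack([f(a,217,368,25,30,6),f(a,235,202,25,30,6)])
B=np.hstack([f(b,235,305,25,30,6),f(b,165,290,25,30,6)])
cv2.imwrite("pics/c1.png",np.vstack([A,B]))
E
```

```text
mach [ 0.5193 -0.2372] [ 0.5266 -0.2421] [ 0.5225 -0.2418  0.0058] 0.0067820531870977484
sand [ 0.5258 -0.244 ] [ 0.5251 -0.2356] [ 0.5262 -0.2363  0.0571] 0.00010318882141362631
knob [ 0.5378 -0.2475] [ 0.5268 -0.2356] [ 0.5336 -0.2365  0.1081] 0.009830855399341271
postA [0.5065 0.189 ] [0.5047 0.1957] [ 0.5061  0.1974 -0.0064] 0.0012378664277871189
felt [0.5094 0.1865] [0.5119 0.1918] [0.511  0.1927 0.0117] 0.0029879358120031506
postB [ 0.5221 -0.0108] [ 0.522  -0.0185] [ 0.5214 -0.0191  0.0072] 0.0007004840868542576
wood [ 0.5343 -0.01  ] [ 0.5231 -0.0129] [ 0.5286 -0.0125  0.017 ] 0.011283107951738936
wax [ 0.6947 -0.0017] [0.6929 0.0026] [ 0.6949  0.0031 -0.0045] 0.0015226967930315359
brush [ 0.6941 -0.2282] [ 0.6882 -0.2114] [ 0.6954 -0.2126 -0.0177] 0.004771849066241436
```

View pics/c1.png

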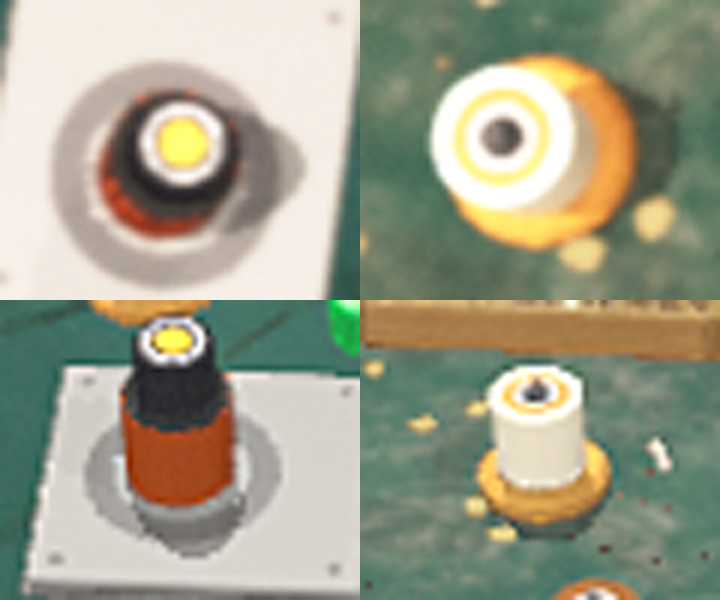

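The crops show the knob top at top (368.4, 215.6) and side (303.7, 216.6), and the felt top at top (195.8, 232.9) and side (289.3, 155.8). The table ring is centred at top (365.6, 220.9) and side (305.4, 239.3).

```bash
python3 - <<'E'
from h import *
np.set_printoptions(precision=4,suppress=True)
for n,z,s,t in[("knobtop",.154,(216.4,303.5),(215.4,368.2)),("ring",.065,(239.1,305.2),(220.7,365.4)),("felttop",.071,(155.6,289.1),(232.8,195.7)),("dowel",.084,(154.5,289),(232.7,195.2))]:
    print(n,onz("side",s,z)[:2],onz("top",t,z)[:2],*tri(s,t))
E
```

```text
knobtop [ 0.5271 -0.24  ] [ 0.5247 -0.2368] [ 0.5262 -0.237   0.151 ] 0.002033152399483584
ring [ 0.5275 -0.2455] [ 0.5248 -0.2384] [ 0.5268 -0.239   0.058 ] 0.0020202678084853287
felttop [0.5077 0.1904] [0.504  0.1967] [0.5063 0.1985 0.065 ] 0.003134297480767939
dowel [0.5075 0.1789] [0.5026 0.1944] [0.5061 0.1984 0.0701] 0.0034521054313607774
```

Emit:
apply_moves([
  [0, 0, 8.7, 0, 0, 0, 1],
  [0, 0, 8.65, 0, 0, 0, 1],
  [0, 0, 0, 3.32, -3.82, 0, 1],
  [0, 0, 0, 3.32, -3.82, 0, 1],
  [0, 0, 0, 3.32, -3.82, 0, 1],
  [0, 0, 0, 3.32, -3.82, 0, 1],
  [0, 0, 0, 3.32, -3.82, 0, 1],
  [0, 0, 0, 3.32, -3.82, 0, 1],
  [0, 0, 0, 3.32, -3.82, 0, 1],
  [0, 0, 0, 3.32, -3.82, 0, 1],
  [0, 0, 0, 3.32, -3.82, 0, 1],
  [0, 0, 0, 3.32, -3.82, 0, 1],
  [0, 0, 0, 0, 0, 0, 1],
  [0, 0, 0, 0, 0, 0, 1],
], force=20)

```text
t: 2.75
position: [0.5255, -0.2388, 0.2054]
ee_rot: [1.0, 0.0, -0.0, 0.0]
ft_force: [0.3, -0.4, 0.5]
grip_width: 0.0942
grip_force: 0.0
```

Emit:
apply_moves([
  [0, 0, 0, 0, 0, 2.6, 1],
  [0, 0, 0, 0, 0, 2.6, 1],
  [0, 0, 0, 0, 0, 2.5, 1],
  [0, 0, 0, 0, 0, 0, 1],
  [0, 0, 0, 0, 0, 0, -1],
  [0, 0, 0, 0, 0, 0, -1],
  [0, 0, 0, 0, 0, 0, -1],
  [0, 0, 0, 0, 0, 0, -1],
  [0, 0, 0, 0, 0, 0, -1],
  [0, 0, 0, 0, 0, 0, -1],
  [0, 0, 0, 0, 0, 0, -1],
], force=15)

```text
t: 4.12
position: [0.5259, -0.2385, 0.1285]
ee_rot: [1.0, -0.0, 0.0, 0.0]
ft_force: [-0.7, 0.2, 0.3]
grip_width: 0.0398
grip_force: 15.0
```

Emit:
apply_moves([
  [0, 0, 0, 0, 0, -1.5, -1],
  [0, 0, 0, 0, 0, -2, -1],
  [0, 0, 0, 0, 0, -1.5, -1],
  [0, 0, 0, -1.1, 2.7, 0, -1],
  [0, 0, 0, -1.1, 2.7, 0, -1],
  [0, 0, 0, -1.1, 2.7, 0, -1],
  [0, 0, 0, -1.1, 2.7, 0, -1],
  [0, 0, 0, -1.1, 2.7, 0, -1],
  [0, 0, 0, -1.1, 2.7, 0, -1],
  [0, 0, 0, 0, 0, 4, -1],
  [0, 0, 0, 0, 0, 4, -1],
  [0, 0, 0, 0, 0, 4, -1],
  [0, 0, 0, 0, 0, 3, -1],
  [0, 0, 0, 0, 0, 0, -1],
])

```text
t: 5.88
position: [0.4588, -0.3991, 0.0268]
ee_rot: [1.0, -0.0, -0.001, -0.002]
ft_force: [0.3, -0.9, -0.9]
grip_width: 0.0401
grip_force: 15.0
```

```bash
python3 - <<'E'
from h import *
a=optics.capture("top");b=optics.capture("side")
f=lambda i,r,c,h,w,k:cv2.resize(i[r-h:r+h,c-w:c+w],None,fx=k,fy=k,interpolation=cv2.INTER_CUBIC)
cv2.imwrite("pics/c2.png",np.vstack([f(a,217,400,30,60,6)[:300],f(b,255,310,25,60,6)]))
E
```

```text
(no output)
```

View pics/c2.png

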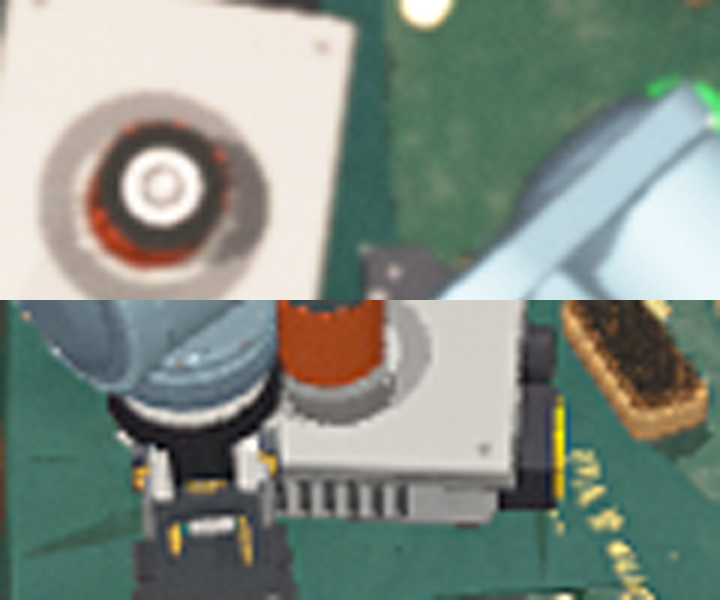

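The crop shows the bare spindle tip at top (366.6, 217.3), nearly centred in the sanding drum. The knob is held beside the machine.

Emit:
apply_moves([
  [0, 0, 0, 0, 0, 1.0, -1],
  [0, 0, 0, 0, 0, 0.6, -1],
  [0, 0, 0, 0, 0, 0, -1],
  [0, 0, 0, 0, 0, 0, 1],
  [0, 0, 0, 0, 0, 0, 1],
  [0, 0, 0, 0, 0, 0, 1],
  [0, 0, 0, 0, 0, 0, 1],
  [0, 0, 0, 0, 0, -3, 1],
  [0, 0, 0, 0, 0, -5, 1],
  [0, 0, 0, 0, 0, -6, 1],
  [0, 0, 0, 0, 0, -3, 1],
  [0, 0, 0, 0, 0, 0, 1],
])

```text
t: 7.48
position: [0.461, -0.4019, 0.1856]
ee_rot: [1.0, 0.0, 0.002, 0.002]
ft_force: [0.6, 0.5, 0.0]
grip_width: 0.094
grip_force: 0.0
```

```bash
python3 - <<'E'
from h import *
np.set_printoptions(precision=4,suppress=True)
print("tip",onz("top",(217.3,366.6),.133), "drumtop",onz("top",(217.6,366.7),.12))
print([proj("top",p) for p in [(.526,-.2385,.133),(.5255,-.2375,.133)]])
a=optics.capture("side");a=a[180:300,240:400]
cv2.imwrite("pics/c3.png",cv2.resize(a,None,fx=5,fy=5,interpolation=cv2.INTER_CUBIC))
E
```

```text
tip [ 0.5234 -0.2349  0.133 ] drumtop [ 0.5246 -0.2364  0.12  ]
[(np.float64(216.19663954104996), np.float64(368.03270259600276)), (np.float64(216.41090465787144), np.float64(367.6300567208748))]
```

View pics/c3.png

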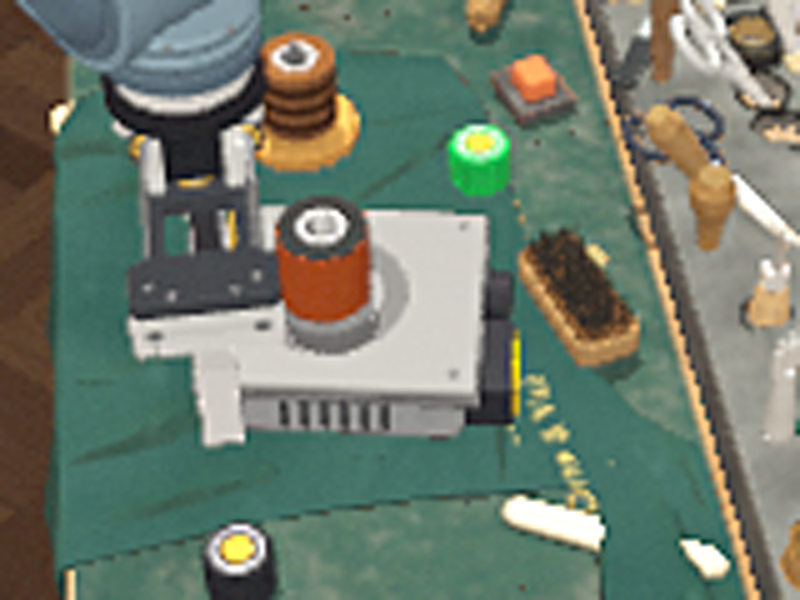

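Knob stands upright on the bench at side (287.8, 289.8), away from everything; the sanding drum is bare on the spindle.

Emit:
apply_moves([
  [0, 0, 0, 1.6, -4.1, 0, 1],
  [0, 0, 0, 1.6, -4.1, 0, 1],
  [0, 0, 0, 1.6, -4.1, 0, 1],
  [0, 0, 0, 1.6, -4.1, 0, 1],
  [0, 0, 0, 0, 0, 0, 1],
  [0, 0, 0, 0, 0, 3, 1],
  [0, 0, 0, 0, 0, 3, 1],
  [0, 0, 0, 0, 0, 3, 1],
  [0, 0, 0, 0, 0, 1.6, 1],
  [0, 0, 0, 0, 0, 0, 1],
  [0, 0, 0, 0, 0, 0, -1],
  [0, 0, 0, 0, 0, 0, -1],
  [0, 0, 0, 0, 0, 0, -1],
  [0, 0, 0, 0, 0, 0, -1],
  [0, 0, 0, 0, 0, 0, -1],
  [0, 0, 0, 0, 0, 0, -1],
], force=25)

```text
t: 9.52
position: [0.5241, -0.2369, 0.077]
ee_rot: [1.0, 0.0, 0.0, 0.0]
ft_force: [-0.6, -0.3, 3.0]
grip_width: 0.0565
grip_force: 25.0
```

Emit:
apply_moves([
  [0, 0, 0, 0, 0, -1, -1],
  [0, 0, 0, 0, 0, -2, -1],
  [0, 0, 0, 0, 0, -2.5, -1],
  [0, 0, 0, 0, 0, -2.5, -1],
  [0, 0, 0, 0, 0, 0, -1],
  [0, 0, 0, -1.18, -4.1, 0, -1],
  [0, 0, 0, -1.18, -4.1, 0, -1],
  [0, 0, 0, -1.18, -4.1, 0, -1],
  [0, 0, 0, -1.18, -4.1, 0, -1],
  [0, 0, 0, -1.18, -4.1, 0, -1],
  [0, 0, 0, -1.18, -4.1, 0, -1],
  [0, 0, 0, -1.18, -4.1, 0, -1],
  [0, 0, 0, -1.18, -4.1, 0, -1],
  [0, 0, 0, 0, 0, 0, -1],
  [0, 0, 0, 0, 0, 4, -1],
  [0, 0, 0, 0, 0, 4, -1],
  [0, 0, 0, 0, 0, 4, -1],
  [0, 0, 0, 0, 0, 1.5, -1],
  [0, 0, 0, 0, 0, 0, -1],
])

```text
t: 11.9
position: [0.4289, 0.0912, 0.0209]
ee_rot: [1.0, -0.0, -0.001, -0.0]
ft_force: [0.2, 0.3, -0.1]
grip_width: 0.0569
grip_force: 25.0
```

```bash
python3 - <<'E'
from h import *
a=optics.capture("top");b=optics.capture("side")
f=lambda i,r,c,h,w,k:cv2.resize(i[r-h:r+h,c-w:c+w],None,fx=k,fy=k,interpolation=cv2.INTER_CUBIC)
cv2.imwrite("pics/c4.png",np.vstack([f(a,230,290,30,100,4),f(b,195,300,45,100,4)]))
E
```

```text
(no output)
```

View pics/c4.png

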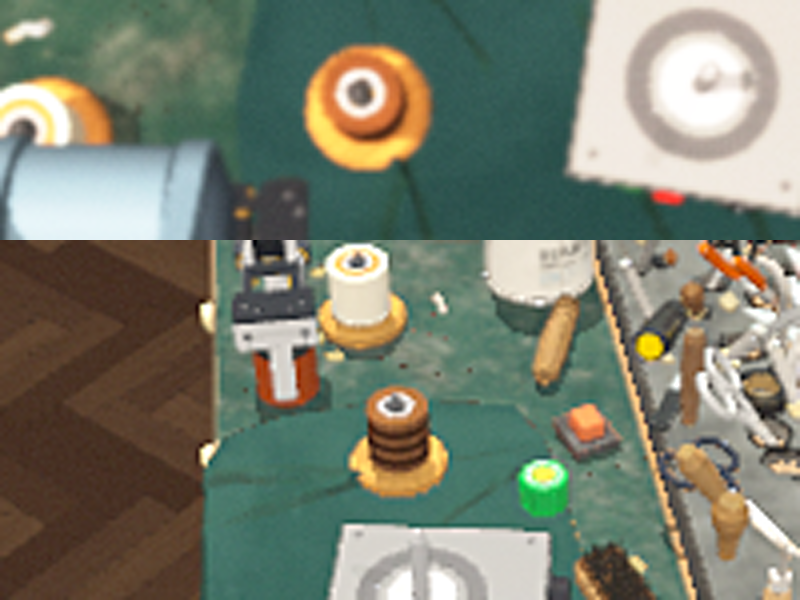

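The sanding drum is held upright just above the bench at side crop (285, 375), clear of both posts. The bare spindle on its ring shows at top (365.6, 220.8).

Emit:
apply_moves([
  [0, 0, 0, 0, 0, 0.4, -1],
  [0, 0, 0, 0, 0, 0.4, -1],
  [0, 0, 0, 0, 0, 0, -1],
  [0, 0, 0, 0, 0, 0, 1],
  [0, 0, 0, 0, 0, 0, 1],
  [0, 0, 0, 0, 0, 0, 1],
  [0, 0, 0, 0, 0, 0, 1],
  [0, 0, 0, 0, 0, -3, 1],
  [0, 0, 0, 0, 0, -6, 1],
  [0, 0, 0, 0, 0, -6, 1],
  [0, 0, 0, 0, 0, 0, 1],
])

```text
t: 13.38
position: [0.4331, 0.0915, 0.169]
ee_rot: [1.0, 0.0, 0.006, 0.0]
ft_force: [-0.5, 0.1, 0.3]
grip_width: 0.094
grip_force: 0.0
```

```bash
python3 - <<'E'
from h import *
for z in(.065,.133): print(proj("top",(.525,-.238,z)),proj("side",(.525,-.238,z)))
a=optics.capture("top");b=optics.capture("side")
f=lambda i,r,c,h,w,k:cv2.resize(i[r-h:r+h,c-w:c+w],None,fx=k,fy=k,interpolation=cv2.INTER_CUBIC)
cv2.imwrite("pics/c5.png",np.hstack([f(a,222,366,25,25,8),f(b,232,305,25,25,8)]))
E
```

```text
(np.float64(220.61302160022458), np.float64(365.2464158564881)) (np.float64(237.4085363149735), np.float64(304.1627037070132))
(np.float64(216.60928104518086), np.float64(367.8454498043824)) (np.float64(221.226983520515), np.float64(303.074901966803))
```

View pics/c5.png

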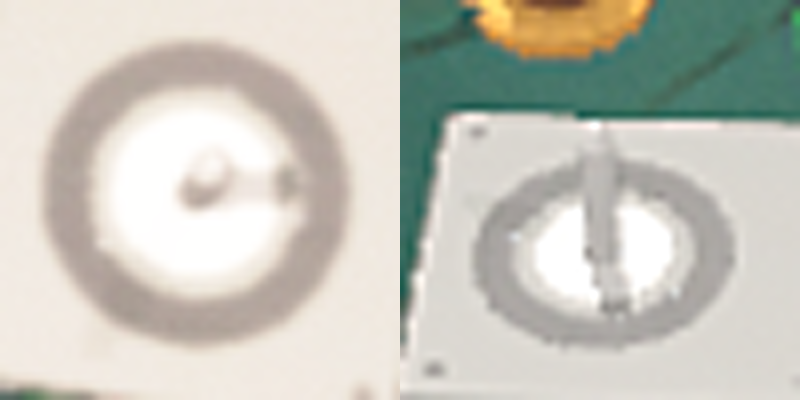

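Bare spindle seen: base at top (365.5, 220.5) and side (304.5, 237.6), tip at side (304.5, 222.2). That puts it at about (0.526, -0.2375).

Emit:
apply_moves([
  [0, 0, 0, 2.4, -3.5, 0, 1],
  [0, 0, 0, 2.4, -3.5, 0, 1],
  [0, 0, 0, 2.4, -3.5, 0, 1],
  [0, 0, 0, 0, 0, 0, 1],
  [0, 0, 0, 0, 0, 0, 1],
])

```text
t: 14.1
position: [0.5, 0.196, 0.1614]
ee_rot: [1.0, 0.0, -0.002, 0.0]
ft_force: [0.7, 1.1, 0.7]
grip_width: 0.0942
grip_force: 0.0
```

```bash
python3 - <<'E'
from h import *
s=monitor.observe();print(s["position"],s["ee_rot"])
a=optics.capture("top");b=optics.capture("side")
f=lambda i,r,c,h,w,k:cv2.resize(i[r-h:r+h,c-w:c+w],None,fx=k,fy=k,interpolation=cv2.INTER_CUBIC)
cv2.imwrite("pics/c6.png",np.vstack([f(a,230,230,40,70,5)[:250],f(b,175,290,35,70,5)]))
E
```

```text
[0.49998524 0.19604513 0.16138533] [ 9.99997939e-01  5.41992136e-05 -1.97927647e-03  4.48258774e-04]
```

View pics/c6.png

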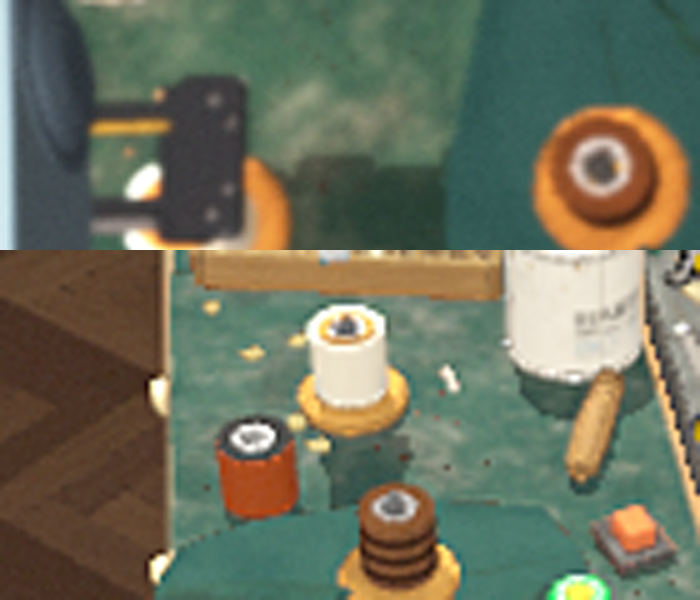

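Sanding drum stands upright on the bench in front of the posts, at side crop (258, 470). The felt drum is on its post, with the gripper above it.

Emit:
apply_moves([
  [0, 0, 0, 0.5, 0, 2, 1],
  [0, 0, 0, 0, 0, 4, 1],
  [0, 0, 0, 0, 0, 4, 1],
  [0, 0, 0, 0, 0, 3.1, 1],
  [0, 0, 0, 0, 0, 0, 1],
  [0, 0, 0, 0, 0, 0, 1],
  [0, 0, 0, 0, 0, 0, -1],
  [0, 0, 0, 0, 0, 0, -1],
  [0, 0, 0, 0, 0, 0, -1],
  [0, 0, 0, 0, 0, 0, -1],
  [0, 0, 0, 0, 0, 0, -1],
  [0, 0, 0, 0, 0, 0, -1],
])

```text
t: 15.7
position: [0.5065, 0.1965, 0.0327]
ee_rot: [1.0, 0.0, 0.0, 0.0]
ft_force: [-1.3, -0.1, 2.6]
grip_width: 0.0558
grip_force: 25.0
```

Emit:
apply_moves([
  [0, 0, 0, 0, 0, -1.2, -1],
  [0, 0, 0, 0, 0, -3, -1],
  [0, 0, 0, 0, 0, -3, -1],
  [0, 0, 0, 0, 0, -3, -1],
  [0, 0, 0, 0, 0, -3, -1],
  [0, 0, 0, 0, 0, 0, -1],
  [0, 0, 0, 0.2, 4.35, 0, -1],
  [0, 0, 0, 0.2, 4.35, 0, -1],
  [0, 0, 0, 0.2, 4.35, 0, -1],
  [0, 0, 0, 0.2, 4.35, 0, -1],
  [0, 0, 0, 0.2, 4.35, 0, -1],
  [0, 0, 0, 0.2, 4.35, 0, -1],
  [0, 0, 0, 0.2, 4.35, 0, -1],
  [0, 0, 0, 0.2, 4.35, 0, -1],
  [0, 0, 0, 0.2, 4.35, 0, -1],
  [0, 0, 0, 0.2, 4.3, 0, -1],
  [0, 0, 0, 0, 0, 0, -1],
  [0, 0, 0, 0, 0, 0, -1],
])

```text
t: 17.95
position: [0.5257, -0.2369, 0.163]
ee_rot: [1.0, -0.0, -0.001, -0.001]
ft_force: [-0.2, -0.3, -1.5]
grip_width: 0.0561
grip_force: 25.0
```

```bash
python3 - <<'E'
from h import *
s=monitor.observe();print(s["position"],s["ee_rot"],s["ft_force"])
p=s["position"];print("pred bottom",proj("side",(.526,-.2375,p[2]-.0167)))
a=optics.capture("top");b=optics.capture("side")
f=lambda i,r,c,h,w,k:cv2.resize(i[r-h:r+h,c-w:c+w],None,fx=k,fy=k,interpolation=cv2.INTER_CUBIC)
cv2.imwrite("pics/c7.png",np.hstack([f(a,218,360,40,50,4),f(b,220,305,40,50,4)]))
E
```

```text
[ 0.52570996 -0.23692414  0.16296383] [ 9.99999053e-01 -1.55415211e-05 -9.81627218e-04 -9.64634257e-04] [-0.2318333  -0.33254917 -1.51778987]
pred bottom (np.float64(217.7871181847341), np.float64(303.1801202240577))
```

View pics/c7.png

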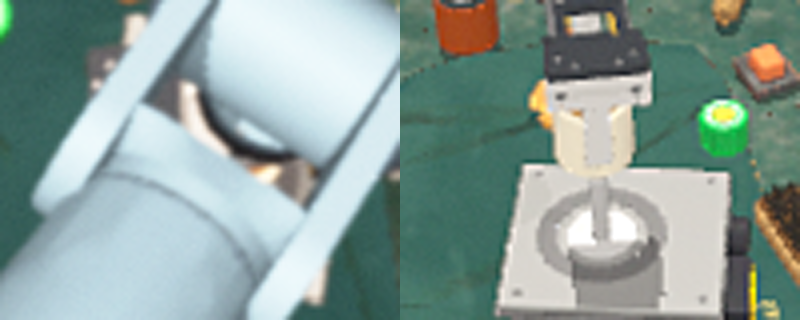

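```bash
python3 - <<'E'
from h import *
b=optics.capture("side").astype(int)
for r in(212,216,219): print(r,b[r,290:318].tolist())
for r in (225,227,230): print(r,b[r,298:312,1])
E
```

```text
212 [[102, 112, 71], [100, 118, 111], [100, 127, 138], [149, 184, 216], [199, 221, 231], [195, 220, 230], [197, 222, 232], [199, 223, 234], [199, 223, 235], [198, 222, 234], [195, 219, 229], [194, 197, 201], [202, 208, 213], [201, 207, 212], [201, 209, 213], [202, 208, 211], [203, 208, 211], [196, 202, 208], [168, 193, 205], [193, 220, 231], [190, 214, 224], [185, 209, 220], [174, 199, 212], [137, 158, 162], [100, 111, 58], [102, 116, 68], [105, 120, 72], [103, 117, 70]]
216 [[105, 114, 69], [102, 113, 66], [94, 105, 50], [129, 147, 145], [198, 223, 239], [196, 220, 232], [197, 220, 233], [197, 222, 233], [199, 223, 233], [200, 223, 234], [198, 222, 233], [201, 214, 221], [203, 208, 212], [201, 208, 212], [202, 208, 212], [202, 207, 211], [202, 207, 211], [203, 210, 215], [196, 217, 229], [191, 217, 228], [190, 213, 225], [185, 207, 220], [175, 199, 212], [140, 163, 171], [87, 103, 50], [89, 104, 65], [85, 103, 68], [85, 99, 65]]
219 [[98, 112, 63], [100, 111, 62], [99, 110, 59], [98, 109, 67], [143, 164, 164], [200, 225, 238], [199, 223, 234], [198, 222, 232], [199, 223, 234], [198, 223, 234], [197, 221, 232], [197, 211, 217], [201, 206, 210], [201, 208, 212], [202, 209, 213], [202, 209, 212], [205, 210, 213], [203, 209, 212], [195, 212, 221], [192, 218, 229], [189, 214, 225], [189, 213, 227], [173, 198, 216], [91, 110, 83], [100, 114, 62], [107, 119, 70], [109, 121, 74], [108, 122, 74]]
225 [211 212 212 205 195 199 196 192 181 205 215 213 213 212]
227 [217 215 197 193 163 180 183 181 172 160 171 178 186 188]
230 [160 160 161 161 175 183 185 181 174 163 182 170 159 161]
```

Emit:
apply_moves([
  [0, 0, 0, 0.1, 0, 0, -1],
  [0, 0, 0, 0, 0, 1, -1],
  [0, 0, 0, 0, 0, 1, -1],
  [0, 0, 0, 0, 0, 1, -1],
  [0, 0, 0, 0, 0, 0, -1],
])

```text
t: 18.73
position: [0.5266, -0.2374, 0.1329]
ee_rot: [1.0, -0.0, -0.001, -0.001]
ft_force: [0.1, 0.9, -1.1]
grip_width: 0.0563
grip_force: 25.0
```

Emit:
apply_moves([
  [0, 0, 0, 0, 0, 1.2, -1],
  [0, 0, 0, 0, 0, 1.2, -1],
  [0, 0, 0, 0, 0, 1.2, -1],
  [0, 0, 0, 0, 0, 0.8, -1],
  [0, 0, 0, 0, 0, 0.4, -1],
  [0, 0, 0, 0, 0, 0.2, -1],
  [0, 0, 0, 0, 0, 0, -1],
  [0, 0, 0, 0, 0, 0, -1],
])

```text
t: 19.73
position: [0.5277, -0.2381, 0.0849]
ee_rot: [1.0, 0.0, 0.0, 0.0]
ft_force: [0.1, -0.9, -1.4]
grip_width: 0.0561
grip_force: 25.0
```

Emit:
apply_moves([
  [0, 0, 0, 0, 0, 0.2, -1],
  [0, 0, 0, 0, 0, 0.1, -1],
  [0, 0, 0, 0, 0, 0, -1],
  [0, 0, 0, 0, 0, 0, -1],
])

```text
t: 20.23
position: [0.5275, -0.2379, 0.0817]
ee_rot: [1.0, 0.0, -0.0, -0.0]
ft_force: [-1.3, 1.2, 1.1]
grip_width: 0.0558
grip_force: 25.0
```

Emit:
apply_moves([
  [0, 0, 0, 0, 0, 0.1, -1],
  [0, 0, 0, 0, 0, 0, -1],
  [0, 0, 0, 0, 0, 0, 1],
  [0, 0, 0, 0, 0, 0, 1],
  [0, 0, 0, 0, 0, 0, 1],
  [0, 0, 0, 0, 0, 0, 1],
  [0, 0, 0, 0, 0, -2, 1],
  [0, 0, 0, 0, 0, -4.5, 1],
  [0, 0, 0, 0, 0, -4, 1],
  [0, 0, 0, -1.7, 4.1, 0, 1],
  [0, 0, 0, -1.7, 4.1, 0, 1],
  [0, 0, 0, -1.7, 4.1, 0, 1],
  [0, 0, 0, -1.6, 4, 0, 1],
  [0, 0, 0, 0, 0, 0, 1],
  [0, 0, 0, 0, 0, 0, 1],
])

```text
t: 22.1
position: [0.4607, -0.4006, 0.1863]
ee_rot: [1.0, 0.0, 0.0, 0.0]
ft_force: [0.0, -0.1, 0.1]
grip_width: 0.0938
grip_force: 0.0
```

```bash
python3 - <<'E'
from h import *
s=monitor.observe();print(s["position"],s["ee_rot"],s["ft_force"])
a=optics.capture("top");b=optics.capture("side")
f=lambda i,r,c,h,w,k:cv2.resize(i[r-h:r+h,c-w:c+w],None,fx=k,fy=k,interpolation=cv2.INTER_CUBIC)
cv2.imwrite("pics/c8.png",np.vstack([f(a,215,380,25,50,7),f(b,240,305,25,50,7)])[:,:])
K=onz("side",(289.8-.45,287.8-.4),.034);print("knob",K)
E
```

```text
[ 0.46074973 -0.40064331  0.18632739] [9.99999914e-01 3.57410607e-05 3.68238153e-04 1.89227343e-04] [ 0.02168361 -0.07024156  0.11205438]
knob [ 0.46157081 -0.40147627  0.034     ]
```

View pics/c8.png

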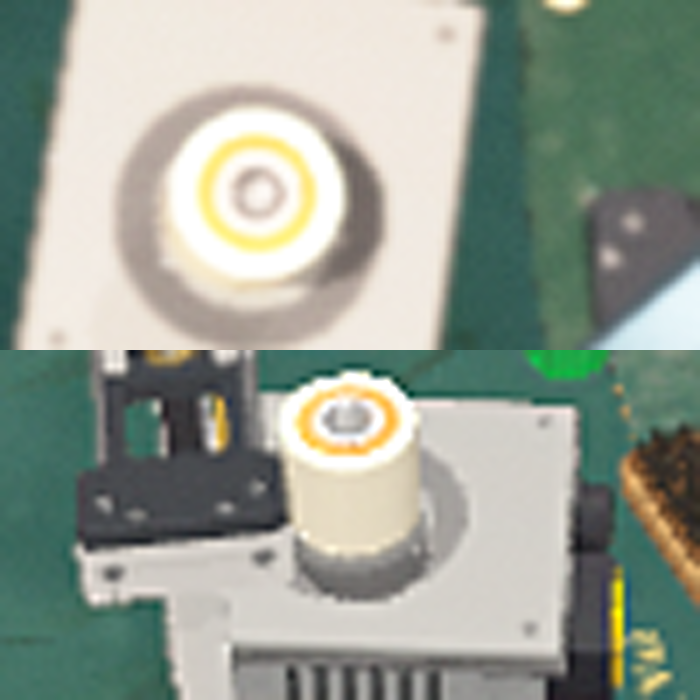

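The felt drum sits down and centred on the spindle: its top is at side crop (348, 418), with the spindle in the middle of the bore. Fetching the knob.

Emit:
apply_moves([
  [0, 0, 0, 0, 0, 5, 1],
  [0, 0, 0, 0, 0, 5, 1],
  [0, 0, 0, 0, 0, 4.5, 1],
  [0, 0, 0, 0, 0, 3, 1],
  [0, 0, 0, 0, 0, 0, 1],
  [0, 0, 0, 0, 0, 0, -1],
  [0, 0, 0, 0, 0, 0, -1],
  [0, 0, 0, 0, 0, 0, -1],
  [0, 0, 0, 0, 0, 0, -1],
  [0, 0, 0, 0, 0, 0, -1],
  [0, 0, 0, 0, 0, 0, -1],
  [0, 0, 0, 0, 0, 0, -1],
], force=15)

```text
t: 23.7
position: [0.4604, -0.4009, 0.0105]
ee_rot: [1.0, -0.0, -0.0, -0.0]
ft_force: [-0.2, 0.4, 0.7]
grip_width: 0.04
grip_force: 15.0
```

Emit:
apply_moves([
  [0, 0, 0, 0, 0, -4, -1],
  [0, 0, 0, 0, 0, -6, -1],
  [0, 0, 0, 0, 0, -6, -1],
  [0, 0, 0, 1.65, -4.1, 0, -1],
  [0, 0, 0, 1.65, -4.1, 0, -1],
  [0, 0, 0, 1.65, -4.1, 0, -1],
  [0, 0, 0, 1.6, -4.05, 0, -1],
  [0, 0, 0, 0, 0, 0, -1],
  [0, 0, 0, 0, 0, 0, -1],
])

```text
t: 24.82
position: [0.5257, -0.2378, 0.1703]
ee_rot: [1.0, 0.0, -0.0, 0.0]
ft_force: [0.5, 0.6, 0.2]
grip_width: 0.04
grip_force: 15.0
```

```bash
python3 - <<'E'
from h import *
s=monitor.observe();print(s["position"],s["ee_rot"],s["ft_force"])
b=optics.capture("side")
cv2.imwrite("pics/c9.png",cv2.resize(b[180:260,260:350],None,fx=7,fy=7,interpolation=cv2.INTER_CUBIC))
E
```

```text
[ 0.52574389 -0.23783073  0.17030148] [ 9.99999978e-01  6.11124992e-06 -1.65360358e-04  1.32341790e-04] [0.51955542 0.64056572 0.17587475]
```

View pics/c9.png

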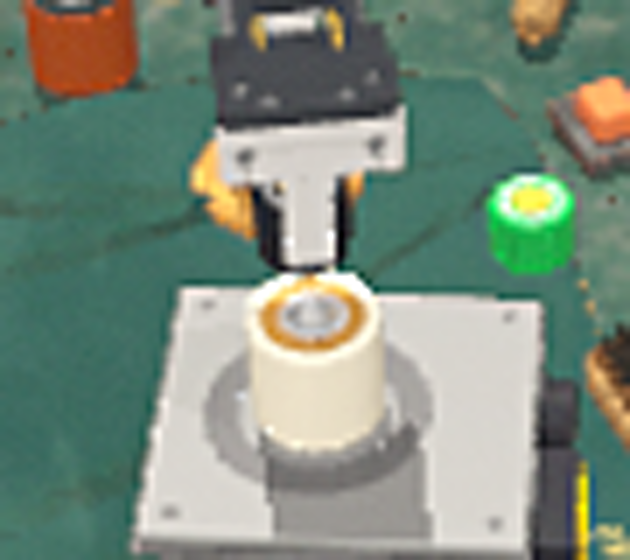

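The knob hangs over the spindle at crop column about 304, with the spindle tip at about 309, so the knob needs about 1.5 mm more in +x.

Emit:
apply_moves([
  [0, 0, 0, 0.15, 0, 0, -1],
  [0, 0, 0, 0, 0, 1, -1],
  [0, 0, 0, 0, 0, 1, -1],
  [0, 0, 0, 0, 0, 1, -1],
  [0, 0, 0, 0, 0, 0.6, -1],
  [0, 0, 0, 0, 0, 0.2, -1],
  [0, 0, 0, 0, 0, 0.1, -1],
  [0, 0, 0, 0, 0, 0, -1],
  [0, 0, 0, 0, 0, 0, -1],
])

```text
t: 26.0
position: [0.5276, -0.2376, 0.1318]
ee_rot: [1.0, 0.0, 0.0, 0.0]
ft_force: [-0.4, 0.5, -0.7]
grip_width: 0.0395
grip_force: 15.0
```

Emit:
apply_moves([
  [0, 0, 0, 0, 0, 0.1, -1],
  [0, 0, 0, 0, 0, 0, -1],
  [0, 0, 0, 0, 0, 0, 1],
  [0, 0, 0, 0, 0, 0, 1],
  [0, 0, 0, 0, 0, 0, 1],
  [0, 0, 0, 0, 0, 0, 1],
  [0, 0, 0, 0, 0, -2, 1],
  [0, 0, 0, 0, 0, -3, 1],
  [0, 0, 0, -1.2, -4.1, 0, 1],
  [0, 0, 0, -1.2, -4.1, 0, 1],
  [0, 0, 0, -1.2, -4.1, 0, 1],
  [0, 0, 0, -1.2, -4.1, 0, 1],
  [0, 0, 0, -1.2, -4.1, 0, 1],
  [0, 0, 0, -1.2, -4.1, 0, 1],
  [0, 0, 0, -1.2, -4.1, 0, 1],
  [0, 0, 0, -1.2, -4.1, 0, 1],
  [0, 0, 0, 0, 0, 0, 1],
  [0, 0, 0, 0, 0, 0, 1],
])

```text
t: 28.25
position: [0.4321, 0.0901, 0.1815]
ee_rot: [1.0, 0.0, 0.001, 0.0]
ft_force: [0.8, -1.0, 0.5]
grip_width: 0.0938
grip_force: 0.0
```

```bash
python3 - <<'E'
from h import *
s=monitor.observe();print(s["position"],s["ee_rot"],s["ft_force"])
a=optics.capture("top");b=optics.capture("side")
f=lambda i,r,c,h,w,k:cv2.resize(i[r-h:r+h,c-w:c+w],None,fx=k,fy=k,interpolation=cv2.INTER_CUBIC)
p=lambda *x:print(*[np.round(v,1) for v in x])
for z in(0,.016,.071,.084):p(z,*[proj("side",(.5055,.196,z))])
p("drumtop pred",proj("side",(.430,.091,.055)))
cv2.imwrite("pics/c10.png",np.vstack([f(b,230,305,25,50,6),f(b,170,280,25,50,6)]))
E
```

```text
[0.43206834 0.09012328 0.18147419] [9.99999611e-01 4.02580397e-05 8.48352618e-04 2.37352120e-04] [ 0.76909932 -0.95084236  0.51502717]
0 [169.8 289.7]
0.0 [166.5 289.4]
0.1 [154.8 288.4]
0.1 [151.9 288.2]Traceback (most recent call last):
  File "<stdin>", line 7, in <module>
  File "<stdin>", line 5, in <lambda>
    return _wrapfunc(a, 'round', decimals=decimals, out=out)
    return _wrapit(obj, method, *args, **kwds)
    result = getattr(arr, method)(*args, **kwds)
numpy._core._exceptions._UFuncNoLoopError: ufunc 'multiply' did not contain a loop with signature matching types (dtype('<U12'), dtype('float64')) -> None
```

Emit:
apply_moves([
  [0, 0, 0, 0, 0, 5, 1],
  [0, 0, 0, 0, 0, 5, 1],
  [0, 0, 0, 0, 0, 4, 1],
  [0, 0, 0, -0.1, 0, 2.7, 1],
  [0, 0, 0, 0, 0, 0, 1],
  [0, 0, 0, 0, 0, 0, -1],
  [0, 0, 0, 0, 0, 0, -1],
  [0, 0, 0, 0, 0, 0, -1],
  [0, 0, 0, 0, 0, 0, -1],
  [0, 0, 0, 0, 0, 0, -1],
  [0, 0, 0, 0, 0, 0, -1],
], force=25)

```text
t: 29.72
position: [0.4309, 0.0907, 0.014]
ee_rot: [1.0, -0.0, 0.0, -0.0]
ft_force: [-1.0, 0.7, 5.1]
grip_width: 0.0567
grip_force: 25.0
```

Emit:
apply_moves([
  [0, 0, 0, 0, 0, -2, -1],
  [0, 0, 0, 0, 0, -3, -1],
  [0, 0, 0, 0, 0, -3, -1],
  [0, 0, 0, 0, 0, -3, -1],
  [0, 0, 0, 0, 0, 0, -1],
  [0, 0, 0, 2.5, -3.5, 0, -1],
  [0, 0, 0, 2.5, -3.5, 0, -1],
  [0, 0, 0, 2.5, -3.5, 0, -1],
  [0, 0, 0, 0, 0, 0, -1],
  [0, 0, 0, 0, 0, 0, -1],
])

```text
t: 30.98
position: [0.504, 0.1951, 0.1214]
ee_rot: [1.0, 0.0, -0.002, 0.0]
ft_force: [0.1, -0.4, -1.6]
grip_width: 0.0567
grip_force: 25.0
```

```bash
python3 - <<'E'
from h import *
s=monitor.observe();print(s["position"],s["ee_rot"],s["ft_force"])
a=optics.capture("top");b=optics.capture("side")
f=lambda i,r,c,h,w,k:cv2.resize(i[r-h:r+h,c-w:c+w],None,fx=k,fy=k,interpolation=cv2.INTER_CUBIC)
for z in(.016,.05,.084,.11):print(z,np.round(proj("side",(.5055,.196,z)),1),np.round(proj("top",(.5055,.196,z)),1))
cv2.imwrite("pics/c10.png",np.hstack([f(b,235,305,35,30,6),f(b,160,290,35,30,6)]))
E
```

```text
[0.50400447 0.19507819 0.12143395] [ 9.99998385e-01  6.15730076e-05 -1.74252017e-03  4.34858105e-04] [ 0.06063303 -0.38757426 -1.55385468]
0.016 [166.5 289.4] [234.6 201.5]
0.05 [159.3 288.8] [233.2 198.1]
0.084 [151.9 288.2] [231.6 194.6]
0.11 [146.2 287.7] [230.3 191.8]
```

View pics/c10.png

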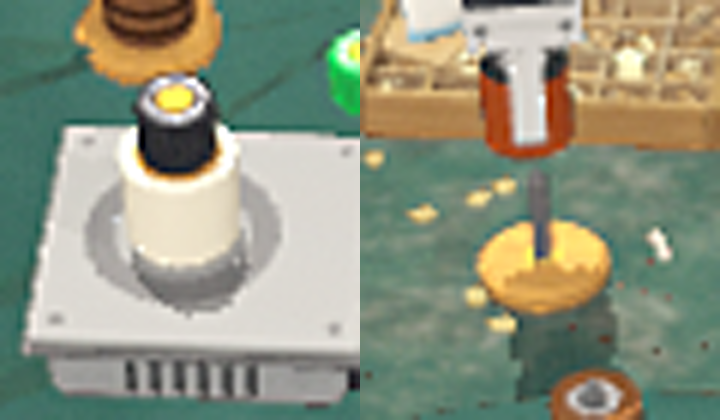

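Knob is down and centred on the felt drum at left crop (177, 100). The sanding drum is above the post: drum at crop col 528, dowel at col 540, so it needs some +x; refining this numerically.

```bash
python3 - <<'E'
from h import *
b=optics.capture("side").astype(int);a=optics.capture("top").astype(int)
for r in(143,145,147): print(r,(b[r,276:300,2]-b[r,276:300,1]).tolist())
for r in(156,158,160,162): print(r,b[r,284:296].sum(1).tolist())
for c in(289,290): print(c,b[148:160,c].sum(1).tolist())
E
```

```text
143 [45, 42, 44, 39, 37, 99, 93, 95, 87, 33, -1, 4, 5, 0, -4, 104, 94, 88, 80, 43, 41, 41, 40, 41]
145 [44, 44, 44, 40, 45, 98, 93, 95, 104, 40, -3, 4, 5, 3, -2, 78, 94, 87, 86, 65, 37, 42, 43, 42]
147 [51, 51, 49, 49, 50, 105, 96, 93, 103, 31, -7, 1, 0, -2, -3, 45, 98, 91, 82, 51, 42, 44, 44, 45]
156 [598, 485, 357, 350, 302, 325, 309, 299, 363, 378, 392, 376]
158 [386, 380, 356, 337, 307, 317, 312, 327, 340, 338, 360, 374]
160 [379, 366, 342, 320, 300, 308, 296, 291, 335, 338, 341, 368]
162 [304, 352, 511, 560, 453, 291, 282, 392, 569, 590, 597, 554]
289 [498, 295, 251, 308, 329, 350, 353, 370, 325, 312, 317, 318]
290 [488, 298, 271, 364, 337, 324, 307, 333, 309, 298, 312, 306]
```

Emit:
apply_moves([
  [0, 0, 0, 0.3, 0, 0, -1],
  [0, 0, 0, 0, 0, 1, -1],
  [0, 0, 0, 0, 0, 0.8, -1],
  [0, 0, 0, 0, 0, 0.8, -1],
  [0, 0, 0, 0, 0, 0.8, -1],
  [0, 0, 0, 0, 0, 0, -1],
  [0, 0, 0, 0, 0, 0, -1],
])

```text
t: 32.05
position: [0.5086, 0.1956, 0.0896]
ee_rot: [1.0, 0.0, 0.0, -0.0]
ft_force: [0.3, 0.0, -1.0]
grip_width: 0.0566
grip_force: 25.0
```

Free of contact with the dowel entering; continuing to the base (TCP about 0.030).

Emit:
apply_moves([
  [0, 0, 0, 0, 0, 1.2, -1],
  [0, 0, 0, 0, 0, 1.2, -1],
  [0, 0, 0, 0, 0, 1.2, -1],
  [0, 0, 0, 0, 0, 1.2, -1],
  [0, 0, 0, 0, 0, 0.6, -1],
  [0, 0, 0, 0, 0, 0.3, -1],
  [0, 0, 0, 0, 0, 0, -1],
  [0, 0, 0, 0, 0, 0, -1],
])

```text
t: 33.05
position: [0.5088, 0.1956, 0.0329]
ee_rot: [1.0, 0.0, 0.0, -0.0]
ft_force: [-0.3, -0.2, -0.4]
grip_width: 0.0564
grip_force: 25.0
```

Emit:
apply_moves([
  [0, 0, 0, 0, 0, 0.2, -1],
  [0, 0, 0, 0, 0, 0.1, -1],
  [0, 0, 0, 0, 0, 0, -1],
  [0, 0, 0, 0, 0, 0, 1],
  [0, 0, 0, 0, 0, 0, 1],
  [0, 0, 0, 0, 0, 0, 1],
  [0, 0, 0, 0, 0, 0, 1],
  [0, 0, 0, 0, 0, -2, 1],
  [0, 0, 0, 0, 0, -5, 1],
  [0, 0, 0, 0, 0, -6, 1],
  [0, 0, 0, -3, 0, -4, 1],
  [0, 0, 0, -3, 0, -4, 1],
  [0, 0, 0, 0, 0, 0, 1],
  [0, 0, 0, 0, 0, 0, 1],
])

```text
t: 34.8
position: [0.4483, 0.1954, 0.2385]
ee_rot: [1.0, -0.0, -0.0, 0.0]
ft_force: [-0.2, 0.0, 0.1]
grip_width: 0.0938
grip_force: 0.0
```

```bash
python3 - <<'E'
from h import *
a=optics.capture("top");b=optics.capture("side")
f=lambda i,r,c,h,w,k:cv2.resize(i[r-h:r+h,c-w:c+w],None,fx=k,fy=k,interpolation=cv2.INTER_CUBIC)
cv2.imwrite("pics/c11.png",np.hstack([f(b,205,300,60,40,5),f(a,225,285,60,80,5)[:, :400]]))
E
```

```text
(no output)
```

View pics/c11.png

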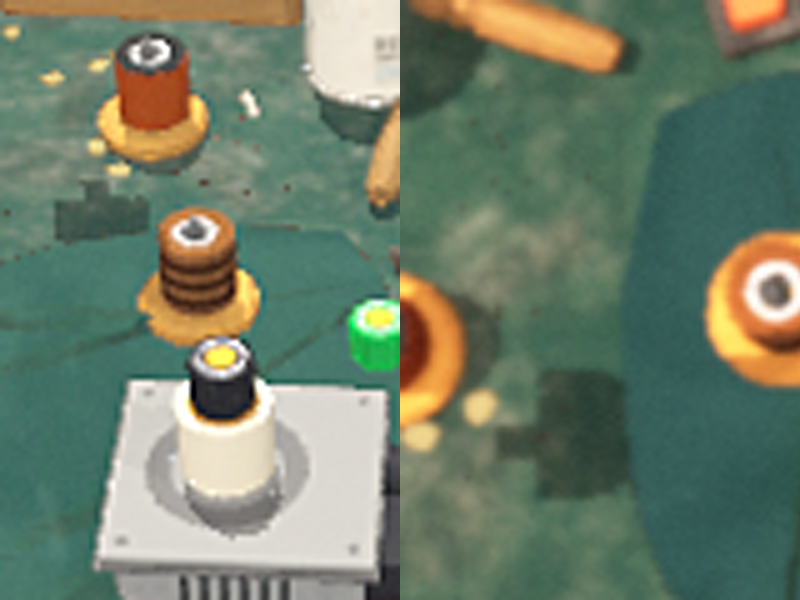

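The sanding drum is seated upright on post_a at crop (152, 80). The wooden drum is untouched at (197, 260), and the felt drum with the knob is on the spindle at (224, 420). Handing in.

```bash
python3 -c "
from rig import r
print(r.hand_in())"
```

```text
the job is handed in; nothing more can be done
None
```

I handed in the finished changeover: the felt drum and knob are on the spindle, the sanding drum is on the felt drum's old post, and the wooden drum, wax and brush were left alone; the last picture shows the drums and knob seated, but hand-in returned no verdict.

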